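Set the drilling slide at its middle station

TASK

Two disc-drilling jigs stand on the bench. On the one that holds the larger brass disc, push the sprung slide in past its middle station, but not through to the far one, and let go, so that it springs back and catches on the stop pin with the disc under the drill bushing. Do not touch either disc, leave the other jig's slide at home, and do not disturb the tools and boxes on the bench.

Things in the scene. Friction and masses are not known exactly. Their poses are not given: they have to be found in the camera images.
- big_jig: jig holding the big disc: dark steel base plate 258 x 100 x 12 mm, fixed to the bench. Origin: centre of its underside, at the bench top. x: the way its slide is pushed (within 0.35 rad of world x); z up. Along +x: push plate, disc, bushing, end block (x 119 mm, 40 mm high), spring tube to x 219 mm
- big_slide (a joint): travel of that jig's aluminium slide along jig +x, m: 0 home (start), 0.088 hard end. A spring returns it (4 N at home, 7 N at the end, plus 22 N per m/s; each tooth adds about 2 N). Pushed past 0.042 and released it rests at the middle station, 0.040; past 0.077 it catches at the far one, 0.075, for good; short of 0.040 it returns to 0. About 0.057 is a safe push
- big_push (a point): centre of the push face of that slide's upright plate, facing jig -x (the robot); moves with the slide. Plate: 46 mm wide (jig y), 6 mm thick, 15 to 65 mm above the bench; this point is 45 mm above the bench. In front of it (-x) is only the base plate, 12 mm high, for 11 mm at home, then bare bench
- big_pin (a point): inner end of that jig's sprung stop pin, 22 mm above the bench, on jig +y side. The pin runs along jig y in an aluminium block (36 mm high) to a black knob 53 mm farther out. Saw teeth on the slide's side ride past it and catch on it coming back. It works by itself; no need to touch it
- big_disc_mid (a point): centre of the big brass disc, 44 mm across, 4 mm thick, lying loose in a round steel rim (4 mm high) on the slide, 73 mm beyond the push face; its top is 29 mm above the bench
- big_bush (a point): underside centre of that jig's drill bushing, a steel ring 20 mm across, 45 to 57 mm above the bench, on an 18 mm wide arm from jig -y side; fixed. The middle station puts the disc's centre straight below it
- small_jig: jig holding the small disc: dark steel base plate 258 x 100 x 12 mm, fixed to the bench. Origin: centre of its underside, at the bench top. x: the way its slide is pushed (within 0.35 rad of world x); z up. Along +x: push plate, disc, bushing, end block (x 119 mm, 40 mm high), spring tube to x 219 mm
- small_slide (a joint): travel of that jig's aluminium slide along jig +x, m: 0 home (start), 0.088 hard end. A spring returns it (4 N at home, 7 N at the end, plus 22 N per m/s; each tooth adds about 2 N). Pushed past 0.042 and released it rests at the middle station, 0.040; past 0.077 it catches at the far one, 0.075, for good; short of 0.040 it returns to 0. About 0.057 is a safe push
- small_push (a point): centre of the push face of that slide's upright plate, facing jig -x (the robot); moves with the slide. Plate: 46 mm wide (jig y), 6 mm thick, 15 to 65 mm above the bench; this point is 45 mm above the bench. In front of it (-x) is only the base plate, 12 mm high, for 11 mm at home, then bare bench
- small_pin (a point): inner end of that jig's sprung stop pin, 22 mm above the bench, on jig +y side. The pin runs along jig y in an aluminium block (36 mm high) to a black knob 53 mm farther out. Saw teeth on the slide's side ride past it and catch on it coming back. It works by itself; no need to touch it
- small_disc_mid (a point): centre of the small brass disc, 26 mm across, 4 mm thick, lying loose in a round steel rim (4 mm high) on the slide, 73 mm beyond the push face; its top is 29 mm above the bench
- small_bush (a point): underside centre of that jig's drill bushing, a steel ring 20 mm across, 45 to 57 mm above the bench, on an 18 mm wide arm from jig -y side; fixed. The middle station puts the disc's centre straight below it
- bench_block: steel block 45 x 45 x 25 mm; a bystander, stands loose on the bench, origin at its underside
- file: small file lying flat, 190 mm long along its x, 14 mm thick, wooden handle; a bystander, stands loose on the bench, origin at its underside
- pliers: pliers lying flat, grey handles, 140 mm long, 15 mm high; a bystander, stands loose on the bench, origin at its underside
- hammer: hammer lying flat, handle to its -x; a bystander, stands loose on the bench, origin at its underside
- rod_jar: glass jar, 68 mm wide, 90 mm high, with brass rods up to 210 mm; a bystander, stands loose on the bench, origin at its underside
- white_tray: white open tray 130 x 170 x 50 mm; a bystander, stands loose on the bench, origin at its underside
- graver_block: dark wooden block 50 x 90 x 40 mm with four tool handles standing in it, 90 mm high in all; a bystander, stands loose on the bench, origin at its underside

How it is judged:
By the outcome, as a careful person would: the job done as asked, in the order asked, and still so for the second after the job is handed in, with the robot touching nothing.
It also fails if it takes over 32 s, if anything falls off the work surface, if the arm or the gripper's body presses on something with over 40 N, if the wrist force passes 120 N, or if a joint passes its speed limit or range.

ROBOT

A 7-joint arm with a two-finger parallel gripper is mounted at the origin on the work surface. World frame = base frame: x ahead of the robot, y to its left, z up, the work surface at z = 0. Lengths are in mm, angles in rad, forces in N, time in s.
With the tool pointing down it reaches from about 400 to 750 mm from the base axis. Payload 19.5 kg.
Tool frame: the origin (TCP) lies between the finger pads; the fingertips stand 25 mm ahead of it and the grasp point (between the pads) lies 6 mm ahead of it (ctrl.nose_length is the distance from the TCP to the fingertips, in mm); z points along the fingers, y is the line along which they close (so a half turn about z gives the same grasp; the last joint's range is limited). The gripper opens to 85 mm and grips with 20 to 120 N. Pads are 22 mm wide; open, the fingers measure 114 mm over their backs; the gripper's body (76 mm by 85 mm) begins 54 mm behind the grasp point. The pads swing forward as they close: fully open they stand 13 mm farther back than shut.
Start: joints at [-1.143, 0.707, -0.028, 1.485, 0.022, 0.951, -0.075], TCP at [260.292, 512.685, 256.268] pointing down, gripper open.
Joint ranges: [-2.71, 2.71], [-0.32, 2.16], [-1.57, 1.52], [0, 2.45], [-1.46, 4.6], [0, 2.02], [-2.83, 2.83]. Speed limits (rad/s): [1.89, 1.89, 2.57, 2.57, 3.01, 3.01, 3.01].

INTERFACE

Orientations are given as [roll, pitch, yaw] about the fixed x, y, z axes, in that order (R = Rz(yaw) Ry(pitch) Rx(roll)).
In Python, from bench import sense, vision, sign_off, ctrl gives the robot as it stands.
- The arm moves only by the shell command python3 -m handwheel 'ROWS' [FORCE]. ROWS is text: rows parted by semicolons, each of 5 numbers parted by spaces: the shift along the tool's x, y, z in m, then the turn about the tool's z in rad, then the opening, from 0 (shut) to 1 (fully open). A call has exactly 8 rows; each row is the pose to reach, as a shift and turn from the pose commanded when the call began, along the tool's axes at that moment; what a row does not reach only later rows make up. A row lasts 1/8 s, in which the tool goes at most 62.5 mm and 10.7 degrees, less where a joint would pass 70% of its speed; a pose out of reach is approached as far as the arm can. A call with a gripper value outside its range is refused whole. The fingers move at their own pace and stop on an object; FORCE is the grip in N (left out, the last holds). Time passes only in rows, so rows that repeat a pose let the fingers close, or fill a call up. It gives the time, the measured TCP pose, the force, the opening and the grip force at its end, in the units of the state.
- sense(): the state, without advancing time (a new reading comes with each control period).
- vision.snapshot(name): name is "scene" or "top" or "wrist"; returns (picture, depth): 384x512x3 uint8, red, green, blue; 384x512 float32, mm along the optical axis (not along the pixel's ray), 0 where there is no reading.
- vision.camera_params(name): a dict with "mtx" (3x3 intrinsics, pixels), "pose" (4x4, takes a point from camera to world coordinates). Camera axes: x right, y up, looking along -z (the intrinsics and any distortion apply to the point x, -y, -z); pixel columns grow to the right and rows downward; lengths in mm; the calibration is good to about 2 mm. A picture is of the moment at which its call begins: read the wrist's pose just before it. camera_params takes no time and is no camera call; for the wrist camera it gives the pose at the moment of the call.
- sign_off(): hands the job in; it is judged then, once.
The state is a dict: "time_s": time; "q": joint angles; "joint_vel": joint speeds; "tau": joint torques, N m; "tool_pos": TCP position; "tcp_rot": TCP orientation; "contact_force": force on the tool from outside, world axes, zero at the start; "wrist_torque": the same for the moment, N m; "opening": finger opening in mm; "grip_force": force on a finger pad.
Only numpy, scipy, OpenCV 4.12 (cv2) and the standard library are available. Lean on these libraries where they do the work, as an engineer would, in place of code of your own. Each camera call takes 0.05 s, during which the arm holds its last target. There are 200 camera calls.

## Working session

There is one attempt and no reset: what is moved stays moved. The work goes in short steps, Python scripts to look and compute and a shell command to move; the robot and the scene stay as the last step left them, time stands still between calls to the robot, and variables do not carry over. Pictures are saved under pics/ and viewed, at most 10 in all, crops included, and the job is handed in when it is done.

```bash
mkdir -p pics
python3 - <<'E'
from bench import sense, vision
import cv2,numpy as np
s=sense();print({k:np.round(s[k],3) for k in("time_s","tool_pos","tcp_rot","opening")})
for n in("top","scene"):
    im,d=vision.snapshot(n);p=vision.camera_params(n)
    np.savez(f"pics/{n}.npz",im=im,d=d,**{k:p[k] for k in("mtx","pose")});print(n,p)
    cv2.imwrite(f"pics/{n}.png",cv2.resize(im[:,:,::-1],(800,600),interpolation=cv2.INTER_CUBIC))
E
```

```text
{'time_s': np.float64(0.0), 'tool_pos': array([260.237, 512.486, 255.841]), 'tcp_rot': array([-3.141,  0.   ,  2.672]), 'opening': np.float64(85.569)}
top {'mtx': array([[359.01378755,   0.        , 256.97993026],
       [  0.        , 359.01378755, 194.33943776],
       [  0.        ,   0.        ,   1.        ]]), 'pose': array([[-2.51096179e-02,  9.90677501e-01, -1.33893973e-01,
         4.50629475e+02],
       [-9.99678878e-01, -2.53405104e-02, -2.03061834e-05,
         1.38858580e+00],
       [-3.41305849e-03,  1.33850467e-01,  9.90995663e-01,
         1.15235426e+03],
       [ 0.00000000e+00,  0.00000000e+00,  0.00000000e+00,
         1.00000000e+00]])}
scene {'mtx': array([[412.97312312,   0.        , 259.18054066],
       [  0.        , 412.97312312, 185.73326244],
       [  0.        ,   0.        ,   1.        ]]), 'pose': array([[ 5.27187423e-01, -6.21588012e-01,  5.79397760e-01,
         1.49604619e+03],
       [ 8.49704365e-01,  3.92606434e-01, -3.51941301e-01,
        -5.73025482e+02],
       [-8.71279490e-03,  6.77855833e-01,  7.35143222e-01,
         1.23130996e+03],
       [ 0.00000000e+00,  0.00000000e+00,  0.00000000e+00,
         1.00000000e+00]])}
```

View pics/top.png

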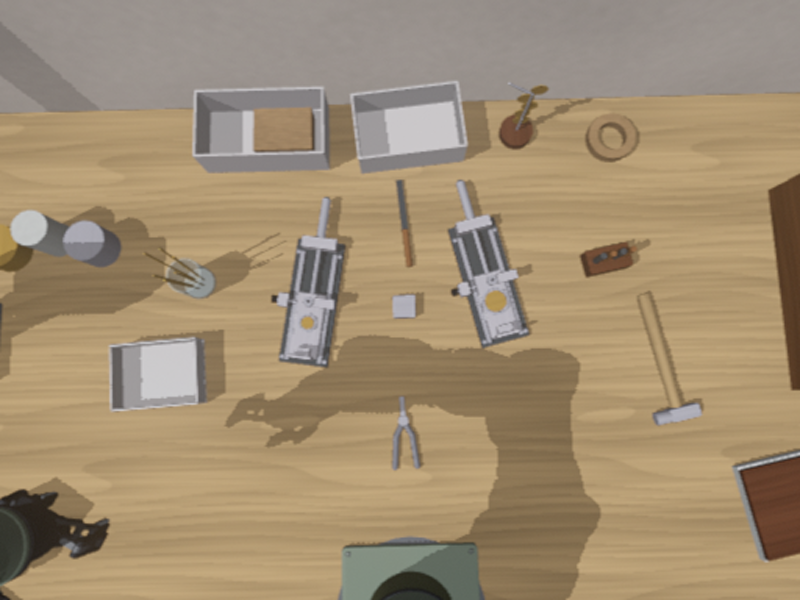

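View pics/scene.png

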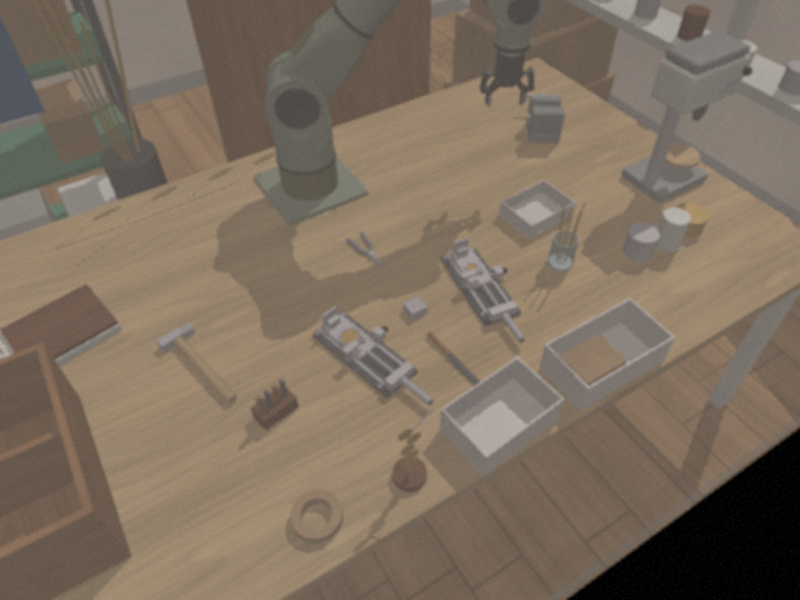

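The right-hand jig (centre about 487,285 in the top view, disc at 496,300) holds the larger disc. Its push plate is near (508,327), the stop pin knob is at (456,291), and the approach side is bare bench. The left jig's disc (307,323) is clearly smaller.

```bash
cat > h.py <<'E'
import numpy as np
def cloud(im,d,mtx,pose):
    v,u=np.mgrid[:d.shape[0],:d.shape[1]]
    c=np.stack([(u-mtx[0,2])*d/mtx[0,0],-(v-mtx[1,2])*d/mtx[1,1],-d,np.ones_like(d)],-1)
    return (c@pose.T)[...,:3]
E
python3 - <<'E'
import numpy as np,cv2
from h import cloud
f=np.load("pics/top.npz");P=cloud(f["im"],f["d"],f["mtx"],f["pose"])
for nm,(u,v) in dict(disc=(496,300),plate=(508,327),nl=(485,347),nr=(530,333),fl=(449,230),bush=(493,279),tube=(463,185),sdisc=(307,323)).items():
    print(nm,P[int(v/1.5625),int(u/1.5625)].round(1))
# jig footprint: points 6..45mm high in region -> orientation
m=np.zeros(P.shape[:2],bool);m[135:225,280:342]=1
z=P[...,2]
pts=P[m&(z>7)&(z<80)];r=cv2.minAreaRect(pts[:,:2].astype(np.float32));print(r)
hsv=cv2.cvtColor(f["im"],cv2.COLOR_RGB2HSV)
for nm,(a,b,c,e) in dict(big=(180,205,305,330),small=(198,216,188,206)).items():
    mm=np.zeros_like(m);mm[a:b,c:e]=1
    k=mm&(hsv[...,1]>110)&(hsv[...,0]<30)&(z>18);q=P[k];print(nm,k.sum(),q.mean(0).round(1),np.ptp(q,axis=0).round(1))
k=m&(z>50)&(z<75);print(np.c_[np.argwhere(k),P[k].round(0)].astype(int).tolist())
E
```

```text
disc [ 605.1 -188.4   28.3]
plate [ 549.  -207.5   46.2]
nl [ 512.3 -165.5    4.4]
nr [ 538.9 -260.2    1.9]
fl [ 758.  -100.4   11.9]
bush [ 645.5 -179.8   54.7]
tube [ 849.1 -131.5   29.8]
sdisc [570.3 194.2  28.6]
((652.4544677734375, -182.215087890625), (280.8619079589844, 169.9928436279297), 0.03903353586792946)
big 121 [ 601.3 -184.3   48.5] [ 173.7  208.4 1129.1]
small 36 [569.5 193.   29.4] [19.4 19.1  9.9]
[[172, 329, 663, -224, 58], [173, 325, 660, -211, 56], [173, 326, 661, -215, 54], [173, 327, 660, -217, 57], [173, 328, 660, -220, 58], [173, 329, 660, -224, 57], [174, 321, 657, -198, 59], [174, 322, 657, -201, 59], [174, 323, 657, -205, 57], [174, 324, 658, -209, 54], [174, 325, 658, -212, 52], [174, 326, 656, -214, 59], [174, 327, 657, -217, 56], [174, 328, 657, -221, 55], [174, 329, 657, -224, 55], [175, 318, 654, -189, 58], [175, 319, 654, -192, 59], [175, 320, 654, -195, 58], [175, 321, 654, -199, 57], [175, 322, 654, -202, 57], [175, 323, 654, -205, 55], [175, 324, 654, -208, 55], [175, 325, 653, -211, 59], [175, 326, 654, -214, 57], [175, 327, 654, -217, 56], [175,
[... 2669 characters left out ...]
212, 326, 538, -206, 69], [212, 327, 538, -210, 64], [212, 328, 538, -213, 64], [212, 329, 538, -216, 65], [212, 330, 538, -219, 65], [212, 331, 538, -222, 63], [213, 321, 535, -191, 68], [213, 322, 535, -194, 64], [213, 323, 535, -197, 67], [213, 324, 535, -200, 66], [213, 325, 535, -204, 64], [213, 326, 535, -207, 64], [213, 327, 535, -210, 63], [213, 328, 535, -214, 59], [214, 318, 532, -181, 70], [214, 319, 533, -185, 65], [214, 320, 532, -187, 69], [214, 321, 532, -191, 67], [214, 322, 532, -194, 66], [214, 323, 532, -197, 65], [214, 324, 532, -200, 63], [215, 317, 531, -181, 54], [215, 318, 529, -181, 70], [215, 319, 530, -185, 65], [215, 320, 530, -188, 63], [215, 321, 530, -193, 51]]
```

Measured: push face centre about (532,-203), jig yaw about 0.23. I'll set off with the fingers shut, turning so the tool x lines up with jig x.

```bash
python3 -m handwheel '-.019 -.015 0 .07 0; -.063 -.049 0 .24 0; -.11 -.086 0 .42 0; -.158 -.123 0 .61 0; -.205 -.16 0 .79 0; -.252 -.197 0 .97 0; -.296 -.231 0 1.14 0; -.315 -.246 0 1.22 0'
python3 - <<'E'
from bench import sense
import numpy as np
s=sense();p=s["tool_pos"];y=s["tcp_rot"][2];R=np.array([[np.cos(y),np.sin(y)],[np.sin(y),-np.cos(y)]])
d=np.array([474,-216])-p[:2];print(p,y,s["q"],"tool xy shift",R.T@d,"turn",y-.23)
E
```

```text
time_s: 1.1
tool_pos: [430.6, 148.0, 256.3]
tcp_rot: [3.141, 0.001, 1.444]
contact_force: [-0.1, 0.6, -0.3]
opening: 0.4
grip_force: 0.0
[430.63053508 147.99437026 256.30086468] 1.4444436116706665 [-0.56389788  0.55220555  0.27244798  1.90380279 -0.2159907   0.71400872
 -0.29237295] tool xy shift [-355.62736691   88.89312669] turn 1.2144436116706665
```

```bash
python3 -m handwheel '-.021 .005 .006 .07 0; -.071 .018 .02 .24 0; -.125 .031 .035 .42 0; -.178 .045 .05 .61 0; -.231 .058 .065 .79 0; -.285 .071 .08 .97 0; -.335 .084 .094 1.14 0; -.356 .089 .1 1.214 0'
python3 - <<'E'
from bench import sense,vision
import numpy as np,cv2
s=sense();print(s["tool_pos"],s["tcp_rot"],s["q"].round(2) if hasattr(s["q"],"round") else s["q"])
p=vision.camera_params("wrist");im,d=vision.snapshot("wrist")
np.savez("pics/w1.npz",im=im,d=d,mtx=p["mtx"],pose=p["pose"]);cv2.imwrite("pics/w1.png",im[:,:,::-1])
E
```

```text
time_s: 2.1
tool_pos: [475.4, -215.9, 155.4]
tcp_rot: [3.141, 0.001, 0.232]
contact_force: [-0.3, 0.4, -0.5]
opening: -0.2
grip_force: 0.0
[ 475.35709221 -215.87789999  155.42984942] [3.14112775e+00 1.26697461e-03 2.31579200e-01] [ 0.13  0.83  0.44  1.8  -0.55  0.64 -0.44]
```

View pics/w1.png

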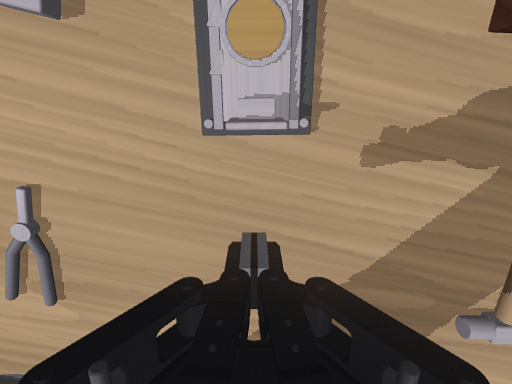

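The wrist view shows the shut fingertips at (254,235), in line with the plate, whose near top edge is at row ~124 (columns 226–288). The disc is beyond it at (256,27). The alignment looks good, so I'll measure it in the tool frame.

Run:
```python
import numpy as np
from h import cloud
f=np.load("pics/w1.npz");P=cloud(f["im"],f["d"],f["mtx"],f["pose"])
c,s=np.cos(.2316),np.sin(.2316);o=np.array([475.36,-215.88])
D=P[...,:2]-o;X=D@[c,s];Y=D@[s,-c];Z=P[...,2]
for nm,k in dict(plate=(Z>50)&(Z<75)&(X>35)&(X<90)&(abs(Y)<60),fing=(Z>125)&(Z<160)&(abs(Y)<25)&(abs(X)<30)).items():
    print(nm,k.sum(),*[np.percentile(a[k],[1,10,50,90,99]).round(1) for a in(X,Y,Z)])
k=(Z>55)&(Z<75)&(X>35)&(X<90)&(abs(Y)<60)
l=[(Y[:,0]*0)] and [(Y[k&(abs(Y-y)<3)].mean(),X[k&(abs(Y-y)<3)].min(),X[k&(abs(Y-y)<3)].mean()) for y in(-15,-8,0,8,15)];print(np.round(l,1))
# base side edges: dark plate extents in Y at two X
for x in(60,90,120):
    q=(abs(X-x)<4)&(Z>8)&(Z<70)&(abs(Y)<70);print(x,np.percentile(Y[q],[1,99]).round(1))
```

```text
plate 607 [59.5 60.3 62.7 65.3 65.5] [-19.4 -15.1   2.5  20.1  24.4] [53.6 61.1 64.6 65.7 66.5]
fing 1296 [ 7.2  7.7 11.3 12.2 12.6] [-12.7 -10.    0.4  11.3  13.9] [133.5 138.8 149.4 158.  159.9]
[[-15.   59.5  62.5]
 [ -8.   59.6  62.6]
 [ -0.1  59.6  62.8]
 [  8.   59.5  62.8]
 [ 15.2  59.5  62.8]]
60 [-46.6  51.6]
90 [-46.3  51.1]
120 [-46.8  50.8]
```

```bash
python3 -c "
import numpy as np;print(np.load('pics/w1.npz')['pose'][:3,3])"
python3 -m handwheel '0 .0025 .01 0 0; 0 .0025 .03 0 0; 0 .0025 .05 0 0; 0 .0025 .07 0 0; 0 .0025 .085 0 0; .01 .0025 .095 0 0; .025 .0025 .095 0 0; .035 .0025 .095 0 0'
```

```text
[ 557.31854119 -197.1406348   273.17282191]
time_s: 3.15
tool_pos: [511.7, -206.8, 61.3]
tcp_rot: [3.141, -0.0, 0.239]
contact_force: [-0.5, -0.9, 0.3]
opening: -0.2
grip_force: 0.0
```

```bash
python3 -m handwheel '.008 0 0 0 0; .018 0 0 0 0; .03 0 0 0 0; .042 0 0 0 0; .054 0 0 0 0; .062 0 0 0 0; .066 0 0 0 0; .066 0 0 0 0'
python3 - <<'E'
from bench import sense,vision
import numpy as np,cv2
s=sense();print(s["tool_pos"],s["contact_force"])
p=vision.camera_params("wrist");im,d=vision.snapshot("wrist")
np.savez("pics/w2.npz",im=im,d=d,mtx=p["mtx"],pose=p["pose"]);cv2.imwrite("pics/w2.png",im[:,:,::-1])
im,d=vision.snapshot("top");cv2.imwrite("pics/t2.png",cv2.resize(im[120:240,240:400,::-1],(800,600),interpolation=cv2.INTER_CUBIC))
E
```

```text
time_s: 4.15
tool_pos: [574.4, -191.8, 61.3]
tcp_rot: [-3.141, 0.001, 0.238]
contact_force: [-6.5, 1.1, 4.1]
opening: 0.0
grip_force: 3.0
[ 574.35532632 -191.8496445    61.32006125] [-6.50093584  1.10722489  4.10197752]
```

View pics/w2.png

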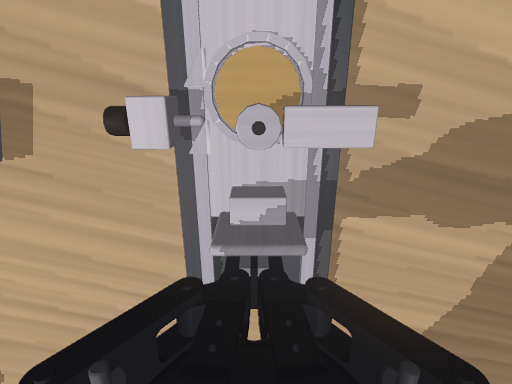

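The fingers are on the plate, the reading is ~6.5 N, and travel is ≈54 mm. The disc (258,88) has passed beyond the bushing (258,127), and the middle tooth is past the pin. Now I'll release straight back.

```bash
python3 -m handwheel '-.008 0 0 0 0; -.02 0 0 0 0; -.035 0 0 0 0; -.055 0 0 0 0; -.075 0 0 0 0; -.095 0 0 0 0; -.105 0 -.02 0 0; -.105 0 -.05 0 0'
python3 - <<'E'
from bench import sense,vision
import numpy as np,cv2
from h import cloud
s=sense();print(s["tool_pos"],s["contact_force"])
p=vision.camera_params("wrist");im,d=vision.snapshot("wrist")
cv2.imwrite("pics/w3.png",im[:,:,::-1])
P=cloud(im,d,p["mtx"],p["pose"]);c,sn=np.cos(.2316),np.sin(.2316)
D=P[...,:2]-[475.36,-215.88];X=D@[c,sn];Y=D@[sn,-c];Z=P[...,2]
k=(Z>60)&(Z<70)&(X>45)&(X<150)&(abs(Y-2.5)<20);print("slide",np.percentile(X[k],[2,50,98])-[59.5,62.6,65.5])
im,d=vision.snapshot("top");cv2.imwrite("pics/t3.png",cv2.resize(im[:,:,::-1],(800,600),interpolation=cv2.INTER_CUBIC))
E
```

```text
time_s: 5.25
tool_pos: [471.6, -217.1, 111.8]
tcp_rot: [-3.141, 0.001, 0.236]
contact_force: [0.9, -0.3, 0.7]
opening: -0.1
grip_force: 0.0
[ 471.59293089 -217.11598716  111.75384818] [ 0.86750399 -0.31125625  0.68465119]
slide [39.35891061 39.0329696  39.22647937]
```

View pics/w3.png

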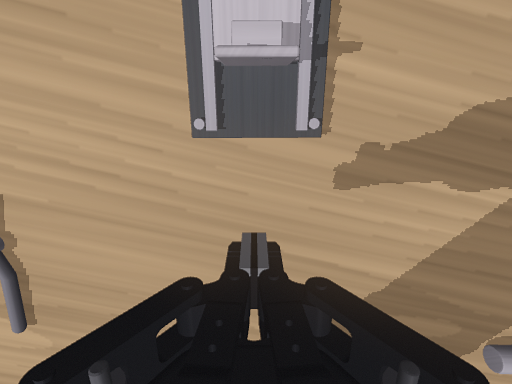

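View pics/t3.png

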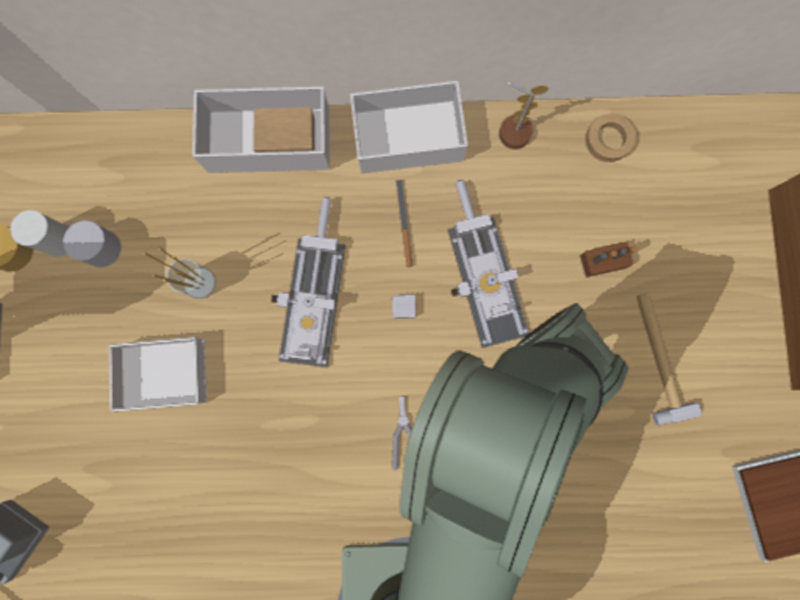

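The slide rests at about 39–40 mm, with the disc (489,281) under the bushing. The small jig's disc is still at (307,323), at home, and the bench items are where they were. The robot is clear.

```bash
python3 -c "from bench import sign_off;print(sign_off())"
```

```text
the job is handed in; nothing more can be done
None
```

The big jig's slide is caught at its middle station (measured about 39 mm, nominal 40) with the disc under the bushing; I saw nothing else on the bench disturbed, and the job is handed in.

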